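# Pop the orange battery hatch and check that it stays open

### The job

Press the pad of the orange battery hatch all the way in with a fingertip until its push-push latch lets go, back off upwards so that the hatch pops fully open, and let it stand open untouched for about two seconds. Then check it: nudge its raised edge down with a fingertip by about one centimetre and draw back, so that it springs fully open again and stays open. Press it in only once, for a second full press shuts it again; grasp nothing, leave the blue hatch shut and do not disturb the loose things around.

Things in the scene. Friction and masses are not known exactly. Their poses are not given: they have to be found in the camera images.
- orange_box: grey bench instrument, fixed, 140 (its x) x 110 (y) x 60 (z) mm, origin at the centre of its underside, turned about z up to 0.35 rad. Its orange battery hatch, 82 (x) x 72 (y) mm, lies flush in the 60 mm high top: free edge at local x = -0.058 (side of the two round sockets), hinge line along y at x = 0.026, z = 0.056. Rim 12 mm wide at the free edge, 19 mm at the sides; flat deck behind.
- orange_hatch (a joint): orange hatch angle (rad): 0 latched flush, negative pressed in (stop -0.105, 6.5 mm down at the pad), 0.8 fully open (stop). Pressed in beyond -0.09 (about 4 N at the pad) and let go, it springs up to 0.8 in about 1 s, following a finger still over it, and is held there by about 2 N at the edge. Pushed fully in again, it latches shut.
- orange_pad (a point): centre of the round black rubber pad, 22 mm across, on the outer face of the orange hatch, 62 mm from the hinge, 22 mm from the free edge; 60 mm above the bench when shut; moves with the hatch
- orange_edge (a point): middle of the free edge of the orange hatch, on its outer face, 84 mm from the hinge; moves with the hatch; about 120 mm above the bench when fully open
- blue_box: grey bench instrument, fixed, 140 (its x) x 110 (y) x 60 (z) mm, origin at the centre of its underside, turned about z up to 0.35 rad. Its blue battery hatch, 82 (x) x 72 (y) mm, lies flush in the 60 mm high top: free edge at local x = -0.058 (side of the two round sockets), hinge line along y at x = 0.026, z = 0.056. Rim 12 mm wide at the free edge, 19 mm at the sides; flat deck behind.
- blue_hatch (a joint): blue hatch angle (rad): 0 latched flush, negative pressed in (stop -0.105, 6.5 mm down at the pad), 0.8 fully open (stop). Pressed in beyond -0.09 (about 4 N at the pad) and let go, it springs up to 0.8 in about 1 s, following a finger still over it, and is held there by about 2 N at the edge. Pushed fully in again, it latches shut.
- blue_pad (a point): centre of the round black rubber pad, 22 mm across, on the outer face of the blue hatch, 62 mm from the hinge, 22 mm from the free edge; 60 mm above the bench when shut; moves with the hatch
- blue_edge (a point): middle of the free edge of the blue hatch, on its outer face, 84 mm from the hinge; moves with the hatch; about 120 mm above the bench when fully open
- orange_latch (a joint): sideways place of the steel pin under the orange hatch in the heart-shaped cam of its latch (m): 0 latched, positive while the first press releases it, -0.002 to -0.005 once it has popped, under -0.0045 while the open hatch is being pressed in again to shut it. Nothing to handle, only shows the latch's state.
- flux_jar: bystander: amber jar with white cap, 44 mm across, 47 mm tall; origin under its centre
- tip_tinner: bystander: small white round tin, 38 mm across, 19 mm tall; origin under its centre
- tape_roll: bystander: roll of amber tape lying flat, 60 mm across, 12 mm tall; origin under its centre
- cutter: bystander: small pliers with red handles lying flat, 45x128x12 mm; origin under its centre
Mind the look-alikes: they are no part of the job. What is shaped like the orange_box but yellow is not meant.

How it is judged:
On the way, in this order (a step that is already met when the one before it is completed fails the run):
1. the orange hatch is pressed in by the fingers (value of joint orange_hatch below -0.05 rad and contact force between the fingers and orange_box above 0.5 N), for 0.02 s.
2. the orange hatch has popped fully open and stands untouched for a second (value of joint orange_hatch above 0.76 rad and contact force between the fingers and orange_box below 0.05 N), for 1 s.
3. the open hatch is nudged down a little by the fingers (value of joint orange_hatch between 0.3 and 0.74 rad and contact force between the fingers and orange_box above 0.2 N), for 0.02 s.
At the end, for the whole second after the job is handed in: the orange hatch stands open at rest (over 0.76 rad of 0.8), the blue hatch is shut (within 0.03 rad), the loose things are within 20 mm of where they stood (value of joint orange_hatch above 0.76 rad and velocity of joint orange_hatch between -0.05 and 0.05 rad/s and value of joint blue_hatch between -0.03 and 0.03 rad and distance of each of flux_jar, tip_tinner, tape_roll, cutter from where it was at the start of the episode below 0.02 m); the robot touches nothing.
It fails at once if the blue hatch is pressed or opened (value of joint blue_hatch above 0.03 rad or value of joint blue_hatch below -0.03 rad).
It fails at once if the orange hatch is pressed in a second time (value of joint orange_latch below -0.0045 m and value of joint orange_hatch below 0 rad).
It fails at once if a loose thing is moved or lifted by more than 20 mm (distance of any of flux_jar, tip_tinner, tape_roll, cutter from where it was at the start of the episode above 0.02 m).
It also fails if it takes over 48 s, if anything falls off the work surface, if the arm or the gripper's body presses on something with over 40 N, if the wrist force passes 120 N, or if a joint passes its speed limit or range.

### The arm

A 6-joint arm with a two-finger parallel gripper is mounted at the origin on a cart in front of the work surface, level with it; the furniture and walls round the work are solid. World frame = base frame: x ahead of the robot, y to its left, z up, the work surface at z = 0. Lengths are in m, angles in rad, forces in N, time in s.
With the tool pointing down it reaches from about 0.225 to 0.875 m from the base axis. Payload 3.4 kg.
Tool frame: the origin (TCP) lies at the very end of the fingers, on their centre line; the grasp point (between the pads) lies 19 mm behind it; z points along the fingers, y is the line along which they close (so a half turn about z gives the same grasp; the last joint's range is limited). The gripper opens to 85 mm and grips with 20 to 120 N. Pads are 22 mm wide; open, the fingers measure 114 mm over their backs; the gripper's body (76 mm by 85 mm) begins 54 mm behind the grasp point. The pads swing forward as they close: fully open they stand 13 mm farther back than shut.
Start: joints at [-1.395, 0.276, 1.505, -0, 1.361, -0.121], TCP at [0.168, -0.55, 0.231] pointing down, gripper open.
Joint ranges: [-2.89, 2.89], [-0.75, 2.08], [0.22, 2.7], [-1.18, 4.32], [0.11, 2.71], [-2.7, 2.7]. Speed limits (rad/s): [2.57, 2.57, 3.14, 3.14, 3.14, 3.14].

### API

Orientations are given as a unit quaternion [w, x, y, z].
In Python, from rig import readout, vision, manip gives the robot as it stands.
- The arm moves only by the shell command python3 -m handwheel 'ROWS' [FORCE]. ROWS is JSON, a list of rows, each a list of 3 entries, a list of its own where there are three numbers: the shift along the tool's x, y, z in mm, then the turn, a rotation vector about the tool's x, y, z in units of 6 degrees (1.0 is 6 degrees), then the closure, from -1 (fully open) to 1 (shut), so that 0 is half open. A call has 1 to 20 rows; each row shifts and turns the commanded pose from where the row before left it, along the tool's axes as they then stand; what a row does not reach is not made up. A row lasts 1/8 s, in which the tool goes at most 62.5 mm and 10.7 degrees, less where a joint would pass 70% of its speed; a pose out of reach is approached as far as the arm can. A call is refused whole if a number of a shift passes 62.5 or a number of a turn 1, either way. A call with a gripper value outside its range is refused whole. The fingers move at their own pace and stop on an object; FORCE is the grip in N (left out, the last holds). Time passes only in rows, so rows that do not move let the fingers close. It gives the time, the measured TCP pose, the force, the opening and the grip force at its end, in the units of the state.
- readout.get_state(): the state, without advancing time (a new reading comes with each control period).
- vision.get_image(name): name is "side" or "top" or "wrist"; returns the picture (480x640x3 uint8, blue, green, red); there is no depth.
- vision.camera_params(name): a dict with "intrinsics" (3x3 intrinsics, pixels), "rvec" (rotation vector, rad) and "tvec" (3), from world to camera coordinates, as OpenCV has them; the wrist camera has in their place "hand_eye" (4x4, takes a point from camera to tool coordinates, whose origin is the TCP and whose axes are the flange's). Camera axes: x right, y down, z forward; pixel columns grow to the right and rows downward; lengths in m; the calibration is good to about 2 mm. A picture is of the moment at which its call begins: read the wrist's pose just before it. camera_params takes no time and is no camera call.
- manip.sign_off(): hands the job in; it is judged then, once.
The state is a dict: "clock": time; "qpos": joint angles; "qd": joint speeds; "effort": joint torques, N m; "position": TCP position; "ee_rot": TCP orientation; "contact_force": force on the tool from outside, world axes, zero at the start; "moment": the same for the moment, N m; "width": finger opening in m; "gripper_force": force on a finger pad.
Only numpy, scipy, OpenCV 4.12 (cv2) and the standard library are available. Lean on these libraries where they do the work, as an engineer would, in place of code of your own. Each camera call takes 0.05 s, during which the arm holds its last target. There are 200 camera calls.

## Working session

There is one attempt and no reset: what is moved stays moved. The work goes in short steps, Python scripts to look and compute and a shell command to move; the robot and the scene stay as the last step left them, time stands still between calls to the robot, and variables do not carry over. Pictures are saved under pics/ and viewed, at most 10 in all, crops included, and the job is handed in when it is done.

```bash
mkdir -p pics; python3 - <<'E'
from rig import readout, vision
import cv2
for n in ("top","side"):
    cv2.imwrite(f"pics/{n}0.png",vision.get_image(n)); p=vision.camera_params(n); print(n,p)
s=readout.get_state(); print(s['clock'],s['position'],s['ee_rot'],s['width'])
E
```

```text
top {'intrinsics': array([[596.03368266,   0.        , 323.73967389],
       [  0.        , 596.03368266, 249.38317865],
       [  0.        ,   0.        ,   1.        ]]), 'rvec': array([ 2.19781794, -2.13401925,  0.13522496]), 'tvec': array([-0.12636723,  0.53922678,  1.86574575])}
side {'intrinsics': array([[614.40652314,   0.        , 314.95137823],
       [  0.        , 614.40652314, 243.02863718],
       [  0.        ,   0.        ,   1.        ]]), 'rvec': array([ 0.25595084, -2.49239245,  1.7287448 ]), 'tvec': array([0.49577856, 0.15106265, 1.54856969])}
0.1 [ 0.16806041 -0.54939425  0.23054527] [-8.11861489e-04  9.89007643e-01  1.47862174e-01 -3.50508396e-05] 0.08537835887900164
```

View pics/top0.png

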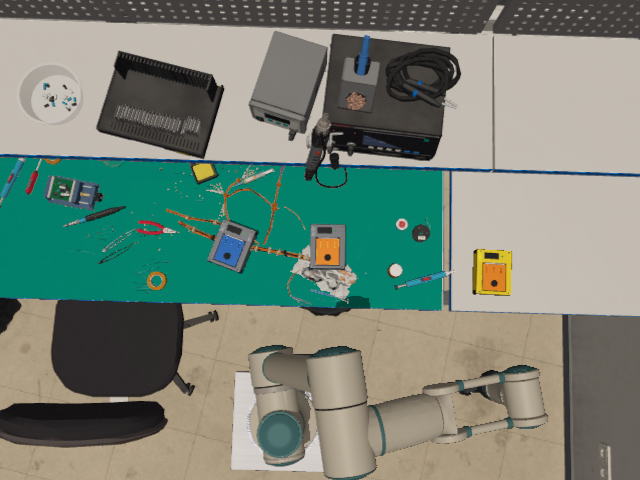

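View pics/side0.png

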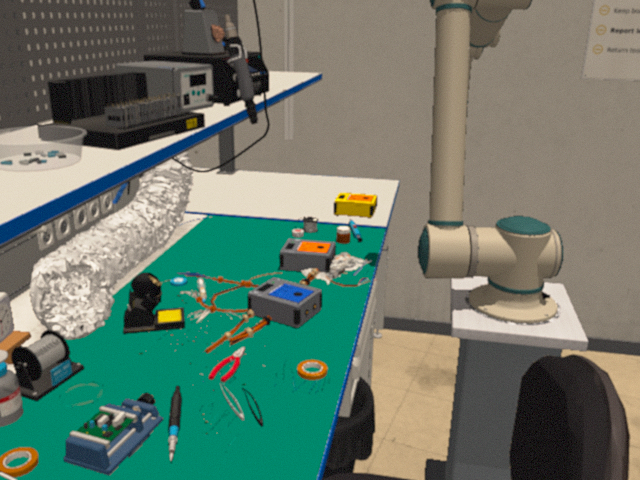

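The top view shows three candidates: a grey box with an orange hatch at (327,246), a yellow look-alike with an orange hatch at (493,272), and a grey box with a blue hatch at (232,246). I choose the grey one at (327,246) and will check it in a close crop.

```bash
cat > h.py <<'E'
import numpy as np, cv2
from rig import readout, vision
def px2w(n,uv,z):
    p=vision.camera_params(n);R=cv2.Rodrigues(p['rvec'])[0];t=p['tvec']
    d=R.T@np.linalg.inv(p['intrinsics'])@[uv[0],uv[1],1];c=-R.T@t
    return c+d*(z-c[2])/d[2]
def w2px(n,P):
    p=vision.camera_params(n);return cv2.projectPoints(np.float64(P).reshape(-1,3),p['rvec'],p['tvec'],p['intrinsics'],None)[0].reshape(-1,2)
E
python3 - <<'E'
from h import *
im=cv2.imread('pics/top0.png')
cv2.imwrite('pics/top_c.png',cv2.resize(im[205:305,270:400],None,fx=6,fy=6,interpolation=cv2.INTER_CUBIC))
hsv=cv2.cvtColor(im,cv2.COLOR_BGR2HSV)[215:280,300:355]
m=cv2.inRange(hsv,(8,150,150),(22,255,255))
k,l,s,c=cv2.connectedComponentsWithStats(m)
i=1+s[1:,4].argmax();m=(l==i).astype('uint8')
cs=max(cv2.findContours(m,0,2)[0],key=cv2.contourArea).reshape(-1,2)+[300,215]
w=np.array([px2w('top',p,.06)[:2] for p in cs])
r=cv2.minAreaRect((w*1000).astype('float32'));print(r,cv2.boxPoints(r))
print(px2w('top',(403,272),0),px2w('top',(327,246),.06))
E
```

```text
((533.1619873046875, -120.71768188476562), (78.88379669189453, 69.14649200439453), 1.734670639038086) [[ 492.6916    -87.354225]
 [ 494.78473  -156.46904 ]
 [ 573.6324   -154.08115 ]
 [ 571.53925   -84.966324]]
[ 0.48064561 -0.36853663  0.        ] [ 0.55043398 -0.12014155  0.06      ]
```

View pics/top_c.png

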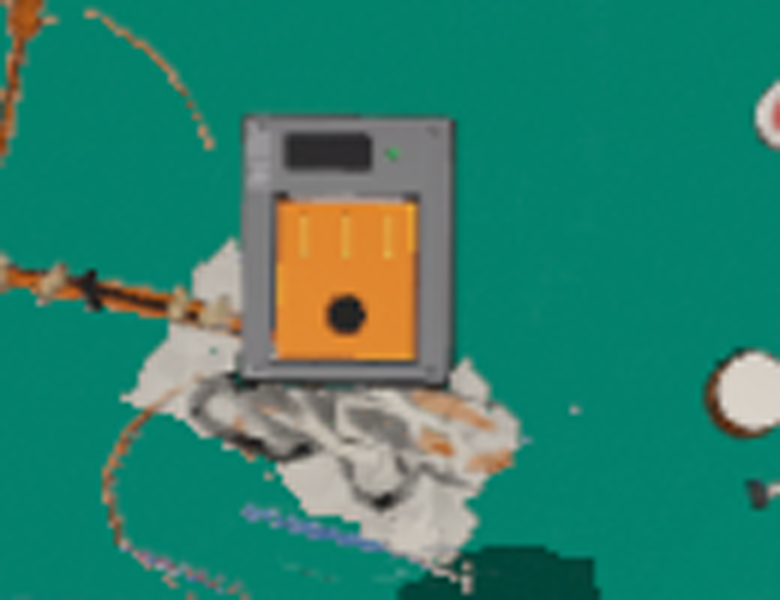

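The crop confirms it: a grey (not yellow) box with an orange hatch. The black pad is at crop (347,314), full image (327.4,256.9), with the free edge toward the robot. The rectangle measures 79x69 mm against the stated 82x72, which agrees.

```bash
cat >> h.py <<'E'
from scipy.spatial.transform import Rotation as Ro
def tool(target):
    s=readout.get_state();q=s['ee_rot'];R=Ro.from_quat([*q[1:],q[0]]).as_matrix()
    return (R.T@(np.array(target)-s['position'])*1000).round(1),R.round(3)
E
python3 - <<'E'
from h import *
p=px2w('top',(327.4,256.9),.06);print(p)
print(tool([p[0],p[1],.15]))
E
```

```text
[ 0.51609814 -0.12236334  0.06      ]
(array([ 457.7, -306.4,   81.1]), array([[ 0.956,  0.292, -0.   ],
       [ 0.292, -0.956,  0.002],
       [ 0.   , -0.002, -1.   ]]))
```

```bash
python3 -m handwheel '[[[25,-16,0],[0,0,0],1],[[45,-30,4],[0,0,0],1],[[50,-33,8],[0,0,0],1],[[50,-33,8],[0,0,0],1],[[50,-33,8],[0,0,0],1],[[50,-33,8],[0,0,0],1],[[50,-33,8],[0,0,0],1],[[50,-33,8],[0,0,0],1],[[45,-30,8],[0,0,0],1],[[27,-20,8],[0,0,0],1],[[16,-12,4],[0,0,0],1],[[0,0,0],[0,0,0.9],1],[[0,0,0],[0,0,0.9],1],[[0,0,0],[0,0,0.9],1],[[0,0,0],[0,0,0],1],[[0,0,0],[0,0,0],1]]'
python3 - <<'E'
from h import *
s=readout.get_state();im=vision.get_image('wrist');cv2.imwrite('pics/w1.png',im)
print(tool([.516,-.122,.15]),s['position'],s['contact_force'],s['width'],s['clock'])
p=vision.camera_params('wrist');H=p['hand_eye'];T=np.eye(4)
q=s['ee_rot'];T[:3,:3]=Ro.from_quat([*q[1:],q[0]]).as_matrix();T[:3,3]=s['position']
Ci=np.linalg.inv(T@H)
for P in ([.516,-.122,.06],[.494,-.122,.06],[.516,-.122,.06]):
    c=Ci@[*P,1];u=p['intrinsics']@c[:3];print(P,u[:2]/u[2])
E
```

```text
clock: 2.1
position: [0.5164, -0.1237, 0.1593]
ee_rot: [0.0, 1.0, 0.007, -0.0]
contact_force: [0.1, -0.3, -0.2]
width: 0.0001
gripper_force: 0.0
(array([-0.4, -1.6,  9.3]), array([[ 1.   ,  0.015, -0.   ],
       [ 0.015, -1.   , -0.   ],
       [-0.   ,  0.   , -1.   ]])) [ 0.51644592 -0.1236993   0.15929091] [ 0.09305764 -0.25995395 -0.16974272] 7.805539079911296e-05 2.1
[0.516, -0.122, 0.06] [316.57141771 238.11111242]
[0.494, -0.122, 0.06] [316.14135485 271.51588587]
[0.516, -0.122, 0.06] [316.57141771 238.11111242]
```

View pics/w1.png

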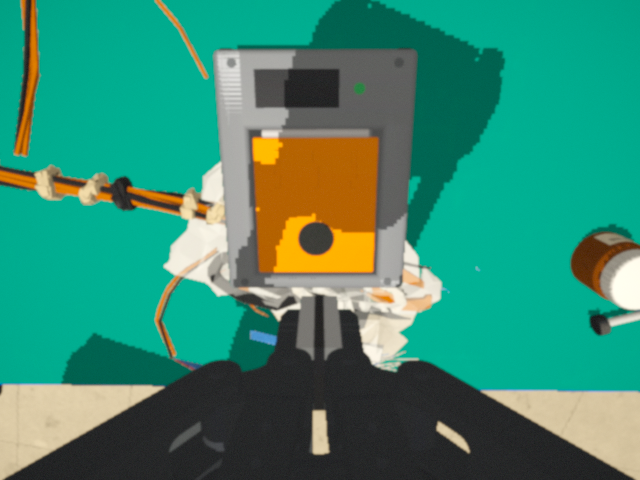

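The wrist view shows the pad at (316,239), within a pixel or two of the projected (316.6,238.1). The free edge is at row 273 and the fingertips point at it from below. The position is confirmed, so I'm descending.

```bash
python3 -m handwheel '[[[0,-1.5,30],[0,0,0],1],[[0,0,35],[0,0,0],1],[[0,0,19],[0,0,0],1],[[0,0,6],[0,0,0],1],[[0,0,4],[0,0,0],1],[[0,0,3],[0,0,0],1],[[0,0,3],[0,0,0],1],[[0,0,2],[0,0,0],1],[[0,0,2],[0,0,0],1],[[0,0,1],[0,0,0],1],[[0,0,0],[0,0,0],1]]'
```

```text
clock: 3.52
position: [0.517, -0.122, 0.0545]
ee_rot: [0.0, 1.0, 0.007, 0.0]
contact_force: [0.3, -0.8, 3.3]
width: 0.0003
gripper_force: 1.6
```

```bash
python3 -m handwheel '[[[0,0,1],[0,0,0],1],[[0,0,0.7],[0,0,0],1],[[0,0,0],[0,0,0],1]]'
```

```text
clock: 3.9
position: [0.5171, -0.1221, 0.054]
ee_rot: [0.0, 1.0, 0.007, 0.001]
contact_force: [-2.9, -0.3, 11.6]
width: 0.0005
gripper_force: 6.2
```

Force jumped to 11.6 N, so the hatch is on its stop. Backing off upwards now, then waiting for it to open.

```bash
python3 -m handwheel '[[[0,0,-10],[0,0,0],1],[[0,0,-25],[0,0,0],1],[[0,0,-35],[0,0,0],1],[[0,0,-40],[0,0,0],1],[[0,0,-20],[0,0,0],1],[[0,0,0],[0,0,0],1],[[0,0,0],[0,0,0],1],[[0,0,0],[0,0,0],1],[[0,0,0],[0,0,0],1],[[0,0,0],[0,0,0],1],[[0,0,0],[0,0,0],1],[[0,0,0],[0,0,0],1],[[0,0,0],[0,0,0],1],[[0,0,0],[0,0,0],1],[[0,0,0],[0,0,0],1],[[0,0,0],[0,0,0],1]]'
python3 - <<'E'
from h import *
s=readout.get_state();im=vision.get_image('wrist');sd=vision.get_image('side')
cv2.imwrite('pics/w2.png',np.hstack([cv2.resize(im,(400,300)),cv2.resize(sd[200:320,240:400],(400,300),interpolation=cv2.INTER_CUBIC)]))
p=vision.camera_params('wrist');H=p['hand_eye'];T=np.eye(4)
q=s['ee_rot'];T[:3,:3]=Ro.from_quat([*q[1:],q[0]]).as_matrix();T[:3,3]=s['position']
Ci=np.linalg.inv(T@H)
for P in ([.522,-.122,.119],[.494,-.122,.06]):
    c=Ci@[*P,1];u=p['intrinsics']@c[:3];print(P,u[:2]/u[2]/1.6)
E
```

```text
clock: 5.9
position: [0.5166, -0.1218, 0.1826]
ee_rot: [0.0, 1.0, 0.007, 0.0]
contact_force: [-0.7, -0.7, 0.0]
width: -0.0003
gripper_force: 0.0
[0.522, -0.122, 0.119] [199.9374008  155.68194623]
[0.494, -0.122, 0.06] [199.44672035 161.53129396]
```

View pics/w2.png

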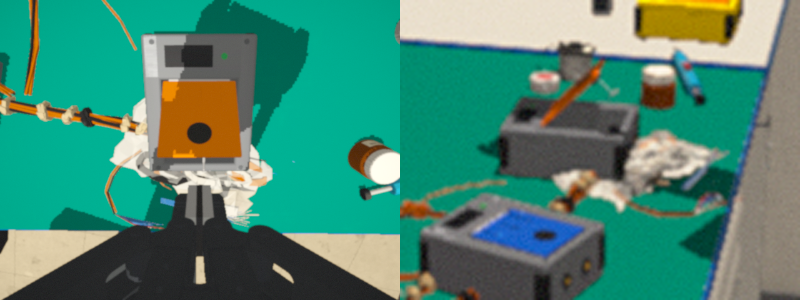

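The wrist view shows the hatch raised, its free edge at (200,158) where the fully open edge should project to row 156. The side view shows it standing up at about (570,95) with the blue hatch shut. I'll wait a little longer, then nudge it.

```bash
python3 -m handwheel '[[[0,0,0],[0,0,0],1],[[0,0,0],[0,0,0],1],[[0,0,0],[0,0,0],1],[[0,0,0],[0,0,0],1],[[0,0,0],[0,0,0],1],[[0,0,0],[0,0,0],1],[[0,0,0],[0,0,0],1],[[0,0,0],[0,0,0],1],[[0,0,0],[0,0,0],1],[[0,0,0],[0,0,0],1],[[-3,0,10],[0,0,0],1],[[0,0,20],[0,0,0],1],[[0,0,20],[0,0,0],1],[[0,0,8],[0,0,0],1],[[0,0,3],[0,0,0],1],[[0,0,0],[0,0,0],1]]'
python3 -m handwheel '[[[0,0,3],[0,0,0],1],[[0,0,3],[0,0,0],1],[[0,0,3],[0,0,0],1],[[0,0,3],[0,0,0],1],[[0,0,0],[0,0,0],1]]'
```

```text
clock: 8.0
position: [0.5139, -0.122, 0.1218]
ee_rot: [0.0, 1.0, 0.007, 0.0]
contact_force: [-0.2, 0.4, 0.4]
width: -0.0002
gripper_force: 0.0
clock: 8.62
position: [0.5118, -0.1219, 0.11]
ee_rot: [0.0, 1.0, 0.007, -0.002]
contact_force: [-4.4, -0.4, 6.1]
width: -0.0001
gripper_force: 2.7
```

Contact is clear, with the edge about 9 mm down. I'll go a touch further and draw back.

```bash
python3 -m handwheel '[[[0,0,1.5],[0,0,0],1],[[0,0,0],[0,0,0],1],[[0,0,-6],[0,0,0],1],[[0,0,-12],[0,0,0],1],[[0,0,-30],[0,0,0],1],[[0,0,-35],[0,0,0],1],[[0,0,-20],[0,0,0],1],[[0,0,0],[0,0,0],1],[[0,0,0],[0,0,0],1],[[0,0,0],[0,0,0],1],[[0,0,0],[0,0,0],1],[[0,0,0],[0,0,0],1],[[0,0,0],[0,0,0],1],[[0,0,0],[0,0,0],1],[[0,0,0],[0,0,0],1],[[0,0,0],[0,0,0],1],[[0,0,0],[0,0,0],1],[[0,0,0],[0,0,0],1]]'
python3 - <<'E'
from h import *
im=vision.get_image('wrist');sd=vision.get_image('side')
cv2.imwrite('pics/w3.png',np.hstack([cv2.resize(im,(400,300)),cv2.resize(sd[200:320,240:400],(400,300),interpolation=cv2.INTER_CUBIC)]))
a=cv2.imread('pics/w2.png')[:,400:].astype(int);b=cv2.imread('pics/w3.png')[:,400:].astype(int)
d=np.abs(a-b).max(2)>40;print(d.sum(),np.argwhere(d)[:10])
E
```

```text
clock: 10.88
position: [0.5136, -0.1219, 0.2111]
ee_rot: [0.0, 1.0, 0.007, 0.0]
contact_force: [-0.2, 0.3, 0.5]
width: -0.0003
gripper_force: 0.0
914 [[  0 191]
 [  0 192]
 [  0 193]
 [  0 194]
 [  0 195]
 [  0 196]
 [  0 197]
 [  0 198]
 [  0 199]
 [  0 200]]
```

View pics/w3.png

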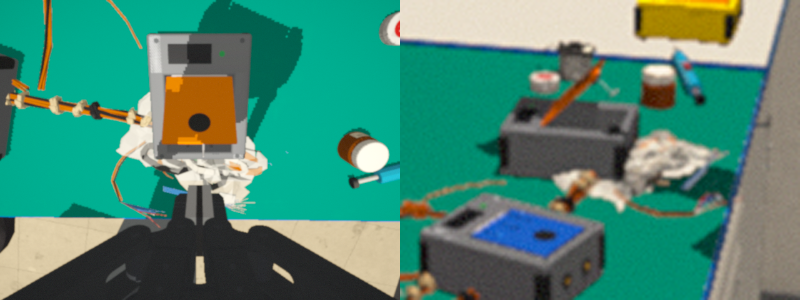

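The hatch stands open exactly as before the nudge: it is in the same place in the side view, tip at (600,68). The blue hatch is shut, the loose things have not moved and the gripper is clear.

```bash
python3 -c "
from rig import manip; print(manip.sign_off())"
```

```text
the job is handed in; nothing more can be done
None
```

The job is handed in: the orange hatch was pressed once and popped open, stood untouched for about two seconds, was nudged down about 1 cm and sprang back, and in the last pictures it stood open with the blue hatch shut and nothing visibly disturbed (no verdict came back).

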